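# Cover the vial tray and hold the contact probe on its test spot

### The arm

A 6-joint arm with a two-finger parallel gripper is mounted at the origin on the work surface. World frame = base frame: x ahead of the robot, y to its left, z up, the work surface at z = 0. Lengths are in m, angles in rad, forces in N, time in s.
With the tool pointing down it reaches from about 0.3 to 0.825 m from the base axis. Payload 5.4 kg.
Tool frame: the origin (TCP) lies at the very end of the fingers, on their centre line; the grasp point (between the pads) lies 19 mm behind it; z points along the fingers, x is the direction in which the jaws open and shut, and the axes are right-handed (so a half turn about z gives the same grasp; the last joint's range is limited). The gripper opens to 92 mm and grips with 3 to 60 N. Pads are 20 mm wide; open, the fingers measure 128 mm over their backs; the gripper's body (75 mm by 189 mm) begins 69 mm behind the grasp point.
Start: joints at [-1.52, 0.158, 1.597, -0, 1.386, -0.21], TCP at [0.148, -0.556, 0.215] pointing down, gripper open.
Joint ranges: [-2.91, 2.91], [-0.94, 2.29], [0.18, 2.7], [-1.29, 4.43], [0.17, 2.64], [-3, 3]. Speed limits (rad/s): [2.57, 2.57, 3.14, 3.14, 3.14, 3.14].

### API

Orientations are given as a rotation vector (axis times angle).
In Python, from workcell import bot gives the robot as it stands. Calls block until the motion is done:
- bot.goto(position, orientation): joint-space move of the TCP to a pose.
- bot.line_to(position, rot=None, max_speed=0.15): straight line of the TCP; rot=None keeps the orientation; max_speed is the mean speed in m/s.
- bot.set_joints(angles): joint-space move.
- bot.set_gripper(opening, newtons=None): opening from 0.0 (shut) to 1.0 (fully open); newtons is the grip in N (None keeps the last); returns when the fingers have stopped.
- bot.hold(seconds).
- bot.inverse_kinematics(position, orientation): joint angles nearest the present ones, or None.
- bot.read_camera(name): name is "scene" or "top" or "wrist"; returns a dict with "pixels" (420x560x3 uint8, blue, green, red), "fx", "fy", "cx", "cy" (pixels), "R" (3x3) and "t" (3): a world point X has camera coordinates R X + t. Camera axes: x right, y down, z forward; pixel columns grow to the right and rows downward; lengths in m; the calibration is good to about 2 mm. A picture is of the moment at which its call begins. There is no depth.
A pose or a line that the arm cannot do raises bot.MotionError and nothing moves.
- bot.job_done(): hands the job in, once; it reports no verdict.
Readings, each from a call of its own:
- bot.current_clock(): time.
- bot.current_joints(): joint angles.
- bot.current_joint_vel(): joint speeds.
- bot.current_effort(): joint torques, N m.
- bot.current_ee_pos(): TCP position.
- bot.current_tool_rot(): TCP orientation.
- bot.current_contact_force(): force on the tool from outside, world axes, zero at the start.
- bot.current_ft_torque(): the same for the moment, N m.
- bot.current_opening(): opening from 0.0 (shut) to 1.0 (fully open).
Only numpy, scipy, OpenCV 4.12 (cv2) and the standard library are available. Lean on these libraries where they do the work, as an engineer would, in place of code of your own. Each camera call takes 0.05 s, during which the arm holds its last target.

### The job

Close the black vial tray by setting the loose blue cover down gently on its rim, edges flush all round (either way round), and let go of it. Then take the yellow contact probe out of its leaning holster and hold it upright with its copper foot on the orange test spot of the cover, pressing lightly so that the sprung foot is pushed about half-way in. Finish while still holding the probe there, with the cover still flush on the tray and the other things on the bench left where they are.

Things in the scene. Friction and masses are not known exactly. Their poses are not given: they have to be found in the camera images.
- tray: Black open-topped vial tray, fixed to the bench, 120 (its x) x 80 (its y) x 45 mm high, walls 6 mm, holding small blue-capped amber vials that stay below the rim. Origin: centre of its underside, on the bench; z up.
- tray_top (a point): Centre of the tray's mouth, at rim height (45 mm above the bench); axes as the tray's.
- cover_mid (a point): Middle of the loose blue cover (about 0.2 kg), 23 mm above its underside. The cover is a painted metal plate 120 (x) x 80 (y) x 6 mm with an upright black grip tab on its centre, 12 mm thick (x), 50 mm long (y), its top 40 mm above the plate and 46 mm above the underside. Starts flat on the bench; z up. Pinch the tab across x.
- cover_spot (a point): Centre of the orange test spot (disc of 18 mm diameter with a small black centre) on the cover's upper face, 38 mm from the cover's centre along its +x; axes as the cover's.
- holster: Probe holster, fixed: dark base plate 100 x 75 x 10 mm with a grey square pocket leaning 20 degrees from vertical, its mouth towards the holster's -x. The pocket, 37 mm wide outside and 27 mm inside, surrounds the lowest 35 mm of the probe's handle; its mouth is about 100 mm above the bench. Origin: centre of the base's underside; z up.
- probe_mid (a point): Centre of the handle of the loose yellow probe (0.1 kg): a square bar 24 x 24 x 100 mm, from 50 mm below to 50 mm above this point. +z runs along the probe from foot to top; x and y are square to its flat faces. Starts in the holster, leaning 20 degrees, y level, the handle's upper 65 mm free; draw it out along its axis.
- foot_end (a point): Centre of the lower end face of the probe's round copper foot (8 mm diameter), 100 mm below probe_mid along the probe's axis when not pressed; z as the probe's. A steel neck of 12 mm diameter, ending 18 mm above it, joins it to the handle. This end touches the test spot.
- foot (a joint): How far the sprung foot is pushed into the probe, in m: 0 out, 0.012 fully in. The spring takes 1.2 N to start moving and 4.8 N at the full 12 mm (0.3 N per mm), so half-way is 3 N.
- amber_bottle_ref (a point): Bystander: amber bottle with blue cap, 56 mm diameter, 90 mm tall, loose; this point is the centre of its underside.
- solvent_bottle_ref (a point): Bystander: clear bottle with red cap, 60 mm diameter, 95 mm tall, loose; centre of its underside.
- vial_rack_ref (a point): Bystander: blue rack with vials, 90 x 60 mm, 51 mm tall, loose; centre of its underside.
- tip_box_ref (a point): Bystander: green box with clear lid, 122 x 87 mm, 60 mm tall, loose; centre of its underside.
- beaker_ref (a point): Bystander: glass beaker, 70 mm diameter, 85 mm tall, loose; centre of its underside.
- timer_ref (a point): Bystander: white timer, 55 x 55 x 22 mm, loose; centre of its underside.

How it is judged:
By the outcome, as a careful person would: the job done as asked, in the order asked, and still so for the second after the job is handed in, while the arm keeps its last pose, push and grip.
It also fails if it takes over 58 s, if anything falls off the work surface, if the arm or the gripper's body presses on something with over 40 N, if the wrist force passes 120 N, or if a joint passes its speed limit or range.

## Working session

There is one attempt and no reset: what is moved stays moved. The work goes in short steps, each a Python script; the robot and the scene stay as the last script left them, time stands still between calls to the robot, and variables do not carry over. Pictures are saved under pics/ and viewed, and the job is handed in when it is done.

```bash
ls; mkdir -p pics; python3 - <<'E'
from workcell import bot
import cv2
for n in ["scene","top","wrist"]:
    d=bot.read_camera(n); cv2.imwrite(f"pics/a_{n}.png",d["pixels"])
    print(n,d["fx"],d["fy"],d["cx"],d["cy"],d["R"],d["t"])
print(bot.current_clock(),bot.current_tool_rot(),bot.current_opening())
E
```

```text
pics
scene 401.20411333845317 401.20411333845317 280.2409506633251 210.7010154575358 [[-0.46583157  0.88475474 -0.01449117]
 [ 0.63119724  0.32076474 -0.70618696]
 [-0.62015401 -0.33811097 -0.70787709]] [ 0.25712835 -0.27698517  1.49296457]
top 379.0917244481553 379.0917244481553 280.9404906103095 214.38652719224652 [[-0.01440537 -0.99987641 -0.00629754]
 [-0.99378105  0.01501248 -0.11033522]
 [ 0.11041612  0.00466895 -0.99387448]] [0.0218982  0.55800417 1.13950264]
wrist 300.37647505339714 300.37647505339714 282.85945833271666 207.568912517286 [[ 0.25817041 -0.96609767 -0.001824  ]
 [-0.93838912 -0.2512139   0.23731294]
 [-0.22972569 -0.05955556 -0.97143154]] [-0.57355039 -0.0282675   0.39095876]
0.15 [-2.49053257e+00  1.91308234e+00  1.46440247e-03] 1.000905748934892
```

View pics/a_scene.png

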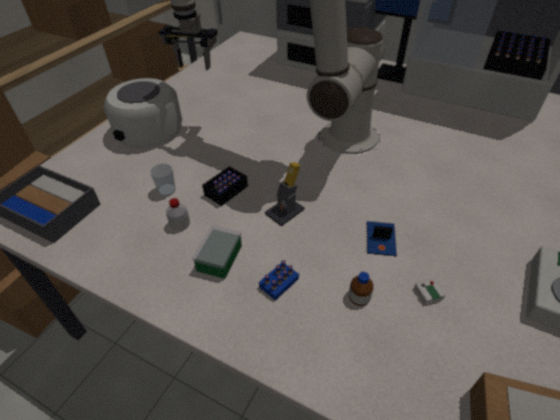

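View pics/a_top.png

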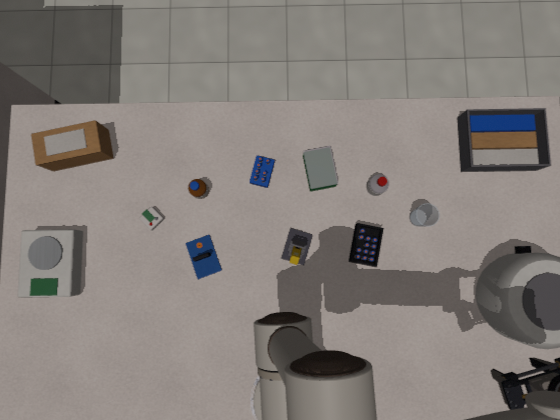

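View pics/a_wrist.png

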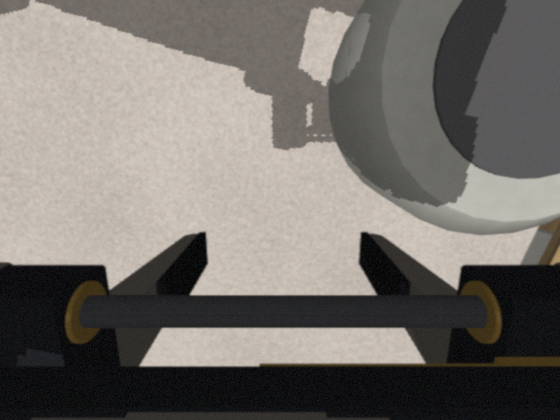

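The top view shows the cover at about (204,256) px with its orange spot at (199,245), the tray at (366,244), and the holster and probe at (297,246)/(295,256). At about 3 mm per pixel it is coarse. I'll take rough positions from it and then measure with the wrist camera.

```bash
cat > h.py <<'E'
from workcell import bot
import cv2, numpy as np
from scipy.spatial.transform import Rotation as Ro
def cam(n,save=None):
    d=bot.read_camera(n)
    if save: cv2.imwrite(f"pics/{save}.png",d["pixels"])
    d["R"]=np.array(d["R"]);d["t"]=np.array(d["t"]); return d
def ray(d,u,v):
    c=-d["R"].T@d["t"]; r=d["R"].T@np.array([(u-d["cx"])/d["fx"],(v-d["cy"])/d["fy"],1]); return c,r/np.linalg.norm(r)
def onz(d,u,v,z):
    c,r=ray(d,u,v); return c+r*(z-c[2])/r[2]
def proj(d,X):
    p=d["R"]@np.asarray(X)+d["t"]; return np.array([d["fx"]*p[0]/p[2]+d["cx"],d["fy"]*p[1]/p[2]+d["cy"]])
def tri(obs):
    A=np.zeros((3,3));b=np.zeros(3)
    for d,u,v in obs:
        c,r=ray(d,u,v);P=np.eye(3)-np.outer(r,r);A+=P;b+=P@c
    return np.linalg.solve(A,b)
def down(yaw): # tool x at world angle yaw, z down
    return Ro.from_matrix(np.array([[np.cos(yaw),np.sin(yaw),0],[np.sin(yaw),-np.cos(yaw),0],[0,0,-1]]).T.T if False else np.column_stack([[np.cos(yaw),np.sin(yaw),0],[np.sin(yaw),-np.cos(yaw),0],[0,0,-1]])).as_rotvec()
E
python3 - <<'E'
from h import *
d=cam("top")
for n,u,v,z in [("cover",204,256,.01),("spot",199,245,.006),("tray",366,244,.045),("hol",297,246,.01),("probe",295,256,.15),("amb",198,188,.09),("rack",262,171,.05),("tip",320,168,.06),("solv",380,182,.09),("timer",152,218,.02),("beak",422,214,.05)]:
    print(n,onz(d,u,v,z).round(3))
print(bot.current_ee_pos())
w=cam("wrist"); c=-w["R"].T@w["t"]; print(c, c-np.array(bot.current_ee_pos()))
E
```

```text
cover [0.434 0.255 0.01 ]
spot [0.469 0.272 0.006]
tray [ 0.463 -0.242  0.045]
hol [ 0.461 -0.035  0.01 ]
probe [ 0.43  -0.024  0.15 ]
amb [0.634 0.258 0.09 ]
rack [0.691 0.07  0.05 ]
tip [ 0.696 -0.108  0.06 ]
solv [ 0.644 -0.281  0.09 ]
timer [0.554 0.416 0.02 ]
beak [ 0.551 -0.414  0.05 ]
[ 0.14823671 -0.55515461  0.21398536]
[ 0.21136607 -0.53801241  0.38571881] [0.06314694 0.01724148 0.17158775]
```

```bash
cat >> h.py <<'E'
def ty(yaw): return np.array([np.sin(yaw),-np.cos(yaw),0])
def look(x,y,yawdeg,z=.25,off=.03,save=None):
    a=np.radians(yawdeg); p=np.array([x,y,z])-ty(a)*off
    t=bot.current_clock(); bot.goto(p,down(a)); d=cam("wrist",save); print(save,"time",t,bot.current_clock()); 
    import pickle; pickle.dump(d,open(f"{save}.pkl","wb")); return d
E
python3 - <<'E'
from h import *
look(.463,-.242,-13,save="w_tray")
look(.455,-.03,0,z=.28,off=.05,save="w_hol")
look(.434,.255,15,save="w_cov")
E
```

```text
w_tray time 0.25 2.025
w_hol time 2.025 3.0083
w_cov time 3.0083 4.1
```

View pics/w_tray.png

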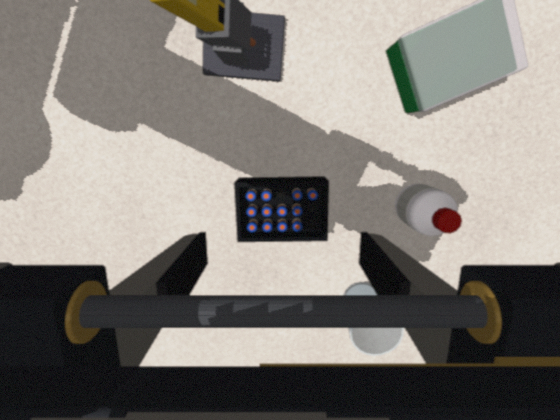

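View pics/w_hol.png

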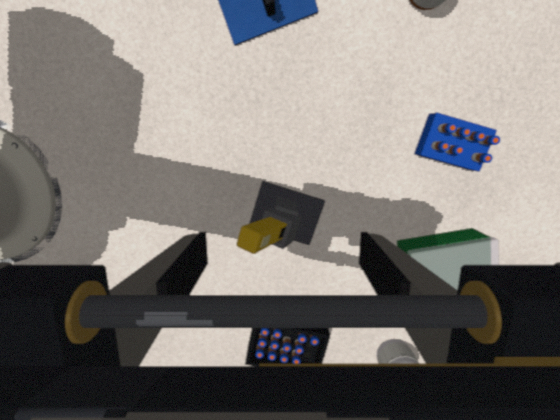

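View pics/w_cov.png

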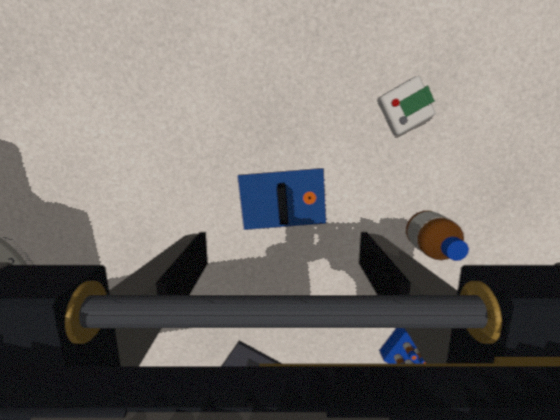

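The wrist view puts the tray at about (236-328,177-241) px and the cover at (238-327,168-229) px with its spot at (309,198). The probe top is at about (262,234) px in the holster view. Next I'll zoom in on the edges.

```bash
python3 - <<'E'
from h import *
a=cv2.imread("pics/w_tray.png")[165:250,225:340]; a=np.clip(a.astype(float)*3,0,255).astype(np.uint8)
b=cv2.imread("pics/w_cov.png")[155:240,225:340]
c=cv2.imread("pics/w_hol.png")[170:270,225:340]
cv2.imwrite("pics/z1.png",cv2.vconcat([cv2.resize(a,(700,300*85//50-210),interpolation=cv2.INTER_NEAREST),cv2.resize(b,(700,300),interpolation=cv2.INTER_NEAREST)]))
cv2.imwrite("pics/z2.png",cv2.resize(c,(690,600),interpolation=cv2.INTER_CUBIC))
E
```

```text
(no output)
```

View pics/z1.png

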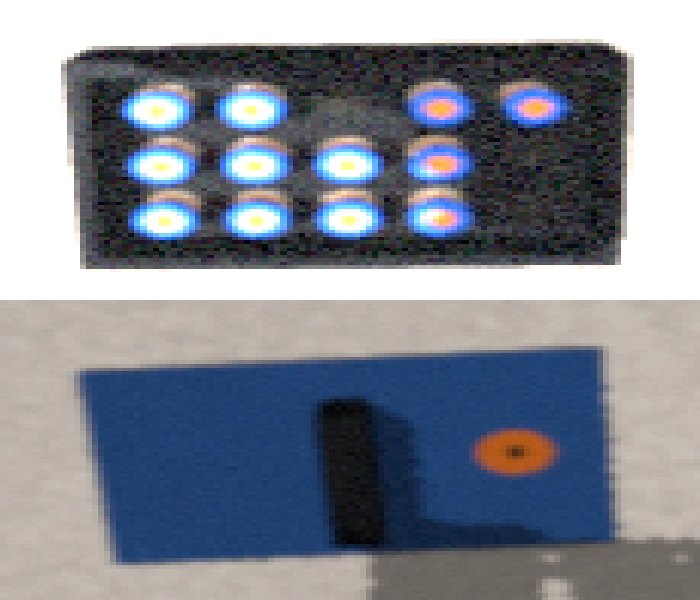

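View pics/z2.png

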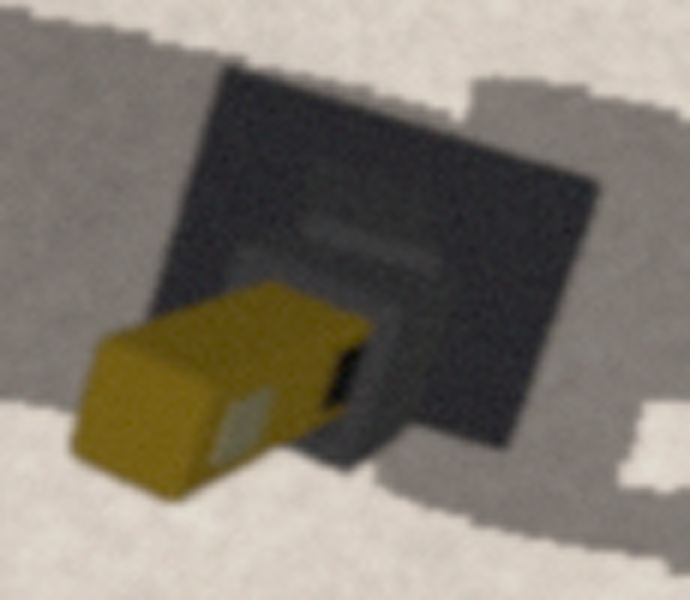

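```bash
cat >> h.py <<'E'
import pickle
def rect(d,mask4,z,yaw,S=4):
    """mask4: mask on SxS upscaled image; returns centre,yaw from left/right/bottom side (bottom = towards +tool y)"""
    cs,_=cv2.findContours(mask4,cv2.RETR_EXTERNAL,cv2.CHAIN_APPROX_NONE); c=max(cs,key=cv2.contourArea)[:,0].astype(float)
    px=(c+.5)/S-.5
    W=np.array([onz(d,u,v,z)[:2] for u,v in px])
    for it in range(3):
        ux=np.array([np.cos(yaw),np.sin(yaw)]);uy=np.array([-ux[1],ux[0]])
        P=np.column_stack([W@ux,W@uy]); lo=np.percentile(P,2,axis=0);hi=np.percentile(P,98,axis=0)
        m=(lo+hi)/2
        def fit(sel,ax):
            q=P[sel]; o=1-ax
            for k in range(4):
                f=np.polyfit(q[:,o],q[:,ax],1); r=np.abs(q[:,ax]-np.polyval(f,q[:,o])); q=q[r<max(2.0*np.median(r),2e-4)]
            return f
        ylow=P[:,1].min(); 
        L=fit((abs(P[:,0]-lo[0])<.006)&(abs(P[:,1]-m[1])<.025),0)
        R=fit((abs(P[:,0]-hi[0])<.006)&(abs(P[:,1]-m[1])<.025),0)
        B=fit((abs(P[:,1]-lo[1])<.006)&(abs(P[:,0]-m[0])<.045),1)
        T=fit((abs(P[:,1]-hi[1])<.008)&(abs(P[:,0]-m[0])<.045),1)
        yaw=yaw+(B[0]*1.0-(L[0]+R[0])/2*.67)/1.67
    ux=np.array([np.cos(yaw),np.sin(yaw)]);uy=np.array([-ux[1],ux[0]])
    yb=np.polyval(B,m[0]); yt=np.polyval(T,m[0]); yc=yb+.04
    xl=np.polyval(L,yc);xr=np.polyval(R,yc)
    print("w",xr-xl,"h(top incl wall)",yt-yb,"slopes",L[0],R[0],B[0],T[0])
    return ux*(xl+xr)/2+uy*yc, yaw
E
python3 - <<'E'
from h import *
def up(d): return cv2.resize(d["pixels"],None,fx=4,fy=4,interpolation=cv2.INTER_CUBIC)
def roi(m,x0,y0,x1,y1):
    o=np.zeros_like(m);o[y0*4:y1*4,x0*4:x1*4]=m[y0*4:y1*4,x0*4:x1*4];return o
d=pickle.load(open("w_tray.pkl","rb")); I=up(d); g=cv2.cvtColor(I,cv2.COLOR_BGR2GRAY)
m=roi(((g<85)*255).astype(np.uint8),225,168,340,250)
c,y=rect(d,m,.045,np.radians(-13)); print("tray",c,np.degrees(y))
d=pickle.load(open("w_cov.pkl","rb")); I=up(d).astype(int)
m=roi((((I[...,0]-I[...,2]>25)|(I.max(2)<60))*255).astype(np.uint8),228,160,335,233)
m2=roi((((I[...,2]-I[...,0]>60))*255).astype(np.uint8),228,160,335,240)
c,y=rect(d,m|m2,.006,np.radians(15)); print("cov",c,np.degrees(y))
ys,xs=np.nonzero(m2); sp=onz(d,(xs.mean()+.5)/4-.5,(ys.mean()+.5)/4-.5,.006); print("spot",sp, "pred",c+.038*np.array([np.cos(y),np.sin(y)]))
E
```

```text
w 0.11891383161246172 h(top incl wall) 0.08516697757591464 slopes -0.002674105507561991 0.004903089350442936 0.0008896397521992934 0.0009684486894464112
tray [ 0.46035078 -0.24278745] -12.222906379215923
w 0.11870137478783932 h(top incl wall) 0.07884212379650365 slopes 0.005432874917990539 0.004610565618943811 0.0033645529581616735 -0.004358046506119203
cov [0.43095115 0.2609859 ] 19.787565799248206
spot [0.46722352 0.27261303 0.006     ] pred [0.46670741 0.27385018]
```

```bash
python3 - <<'E'
from h import *
a=np.radians(18.7); c=np.array([.431,.2606])
bot.goto([*c,.10],down(a))
bot.set_gripper(.55,20)
bot.line_to([*c,.014],max_speed=.12)
f0=bot.current_contact_force()
bot.set_gripper(0.0,20)
print(bot.current_opening()*92,f0,bot.current_contact_force())
bot.line_to([*c,.20],max_speed=.15)
d=cam("wrist","c_lift"); pickle.dump(d,open("c_lift.pkl","wb"))
print(bot.current_clock(),bot.current_opening()*92,bot.current_contact_force(),bot.current_ee_pos())
E
```

```text
11.637513144894115 [0.08723727 0.6433193  0.22790554] [ 0.34574381 -0.21976335  0.82467974]
8.4833 11.883094577287501 [ 0.59232711 -0.4194116  -2.55943335] [0.43030241 0.26034346 0.19880068]
```

View pics/c_lift.png

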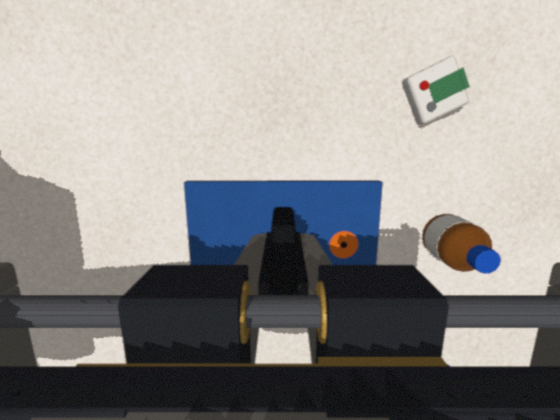

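The cover is lifted level. Its spot is at about (343,243) px and its edges at columns 184 and 382. Next I'll work out the in-hand offset and the camera bias.

```bash
python3 - <<'E'
from h import *
d=pickle.load(open("c_lift.pkl","rb")); I=cv2.resize(d["pixels"],None,fx=4,fy=4,interpolation=cv2.INTER_CUBIC).astype(int)
tcp=np.array([0.43030241,0.26034346,0.19880068]); z=tcp[2]-.008
a=np.radians(18.7);ux=np.array([np.cos(a),np.sin(a)]);uy=np.array([-ux[1],ux[0]])
def loc(u,v,z=z):
    p=onz(d,u,v,z)[:2]-tcp[:2]; return np.array([p@ux,p@uy])*1000
m=((I[...,2]-I[...,0]>60)*255).astype(np.uint8); m[:215*4]=0;m[265*4:]=0;m[:,:320*4]=0;m[:,370*4:]=0
c=cv2.findContours(m,0,2)[0];c=max(c,key=cv2.contourArea); (x,y),r,_=(cv2.fitEllipse(c)); print("spot px",x/4,y/4,"loc",loc((x+.5)/4-.5,(y+.5)/4-.5))
b=I[...,0]-I[...,2]>25
for row in (190,205,220):
    xs=np.nonzero(b[row*4,160*4:400*4])[0]+640; print(row,xs.min()/4,xs.max()/4,loc(xs.min()/4,row),loc(xs.max()/4,row))
for col in (200,240,330,360):
    ys=np.nonzero(b[150*4:250*4,col*4])[0]+600; print(col,ys.min()/4,loc(col,ys.min()/4),loc(col,ys.min()/4,z-.006), I[int(ys.min())+2:int(ys.min())+40:4,col*4].tolist())
# vertical scale check via z from spot-edge
R=Ro.from_rotvec(bot.current_tool_rot()).as_matrix();print(R, bot.current_ft_torque())
E
```

```text
spot px 343.5904235839844 244.31639099121094 loc [37.39352075 -0.68979199]
190 184.5 381.75 [-60.6926137  33.9813871] [59.10243773 34.06403801]
205 185.75 380.5 [-60.64918246  24.61620169] [59.06879883 24.71179813]
220 186.75 379.5 [-60.7604735   15.01983034] [59.18969129 15.12895741]
200 181.25 [-50.91730466  39.34716198] [-52.59864306  38.42442422] [[115, 79, 58], [128, 75, 37], [138, 80, 40], [140, 82, 42], [140, 82, 42], [140, 82, 43], [139, 81, 40], [139, 81, 40], [137, 79, 40], [138, 82, 42]]
240 181.25 [-26.77236179  39.36232012] [-27.64770379  38.44008837] [[111, 76, 55], [128, 74, 37], [139, 81, 43], [138, 80, 39], [139, 82, 42], [139, 82, 44], [137, 80, 42], [137, 78, 39], [139, 81, 41], [139, 81, 42]]
330 181.0 [27.49865439 39.54827022] [28.43496481 38.63224578] [[113, 76, 55], [133, 79, 38], [141, 80, 37], [142, 82, 42], [141, 81, 40], [142, 82, 40], [143, 83, 42], [141, 82, 42], [144, 85, 46], [140, 83, 40]]
360 181.0 [45.57211469 39.55958484] [47.11174583 38.6439381 ] [[114, 74, 54], [134, 79, 41], [141, 82, 41], [142, 84, 41], [144, 85, 45], [144, 83, 43], [144, 86, 42], [143, 83, 41], [143, 81, 42], [142, 79, 38]]
[[ 9.47242212e-01  3.20511366e-01 -2.15779715e-03]
 [ 3.20510627e-01 -9.47244669e-01 -6.89008188e-04]
 [-2.26479680e-03 -3.89392779e-05 -9.99997435e-01]] [-0.04627551 -0.13249401 -0.02526401]
```

```bash
python3 - <<'E'
from h import *
a=np.radians(-12.2);ux=np.array([np.cos(a),np.sin(a)]);uy=np.array([-ux[1],ux[0]])
T=np.array([.46035,-.24279])+.00075*ux+.0006*uy
p=bot.current_ee_pos()
bot.line_to([p[0],p[1],.27],max_speed=.2)
bot.goto([*T,.27],down(a))
bot.line_to([*T,.075],max_speed=.12)
e=np.array(bot.current_ee_pos()); print(e, (e[:2]-T)*1000, bot.current_clock())
cmd=T-(e[:2]-T)
bot.line_to([*cmd,.067],max_speed=.05); bot.hold(.2)
e=np.array(bot.current_ee_pos()); print(e, (e[:2]-T)*1000, bot.current_clock())
d=cam("wrist","t_hov"); pickle.dump((d,e,T,cmd),open("t_hov.pkl","wb"))
cam("scene","t_hov_s")
E
python3 - <<'E'
import cv2,numpy as np
a=cv2.imread("pics/t_hov.png")[150:300,160:400]
cv2.imwrite("pics/t_hov_z.png",cv2.resize(np.clip(a*2.0,0,255).astype(np.uint8),(800,500)))
E
```

```text
[ 0.46170568 -0.24277699  0.07574578] [ 0.49582711 -0.41494241] 12.5833
[ 0.46080911 -0.24204598  0.06713073] [-0.40075127  0.31606696] 13.0917
```

View pics/t_hov_z.png

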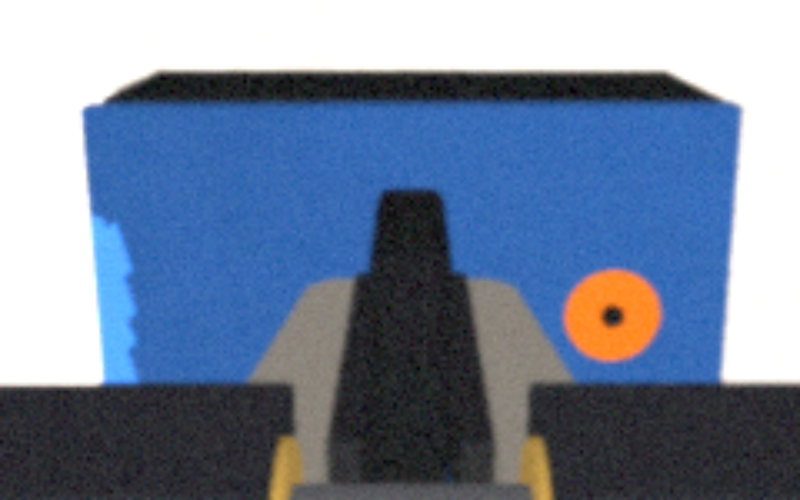

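View pics/t_hov_s.png

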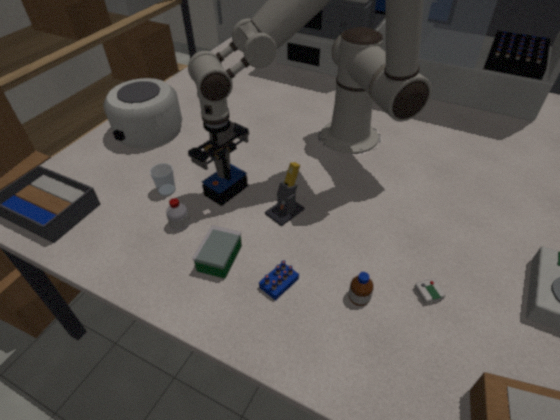

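```bash
python3 - <<'E'
from h import *
for i in range(4): print(np.array(bot.current_ee_pos()).round(5)); 
d,e,T,cmd=pickle.load(open("t_hov.pkl","rb"))
I=cv2.resize(d["pixels"],None,fx=4,fy=4,interpolation=cv2.INTER_CUBIC).astype(int); g=I.max(2); bl=(I[...,0]-I[...,2])
a=np.radians(-12.2);ux=np.array([np.cos(a),np.sin(a)]);uy=np.array([-ux[1],ux[0]])
def loc(u,v,z):
    p=onz(d,u,v,z)[:2]-T; return np.array([p@ux,p@uy])*1000
cols=np.arange(212,356,6)
B=[];C=[]
for c in cols:
    col=g[155*4:200*4,c*4]; r=np.argmax(col<105)/4+155; B.append(loc(c,r,0))
    col=bl[155*4:200*4,c*4]; r=np.argmax(col>30)/4+155; C.append(loc(c,r,e[2]-.014)) 
B=np.array(B);C=np.array(C)
fb=np.polyfit(B[:,0],B[:,1],1);fc=np.polyfit(C[:,0],C[:,1],1); print("base edge",fb,np.std(B[:,1]-np.polyval(fb,B[:,0])),"cover under edge",fc)
for row in (195,205,215,225,240):
    xs=np.nonzero((bl[row*4,165*4:400*4]>25))[0]+660; print(row,loc(xs.min()/4,row,e[2]-.008),loc(xs.max()/4,row,e[2]-.008))
E
```

```text
[ 0.46082 -0.24206  0.06715]
[ 0.46082 -0.24206  0.06715]
[ 0.46082 -0.24206  0.06715]
[ 0.46082 -0.24206  0.06715]
base edge [-1.21951115e-03  3.80567299e+01] 0.08409680684647042 cover under edge [2.81280196e-03 3.87039844e+01]
195 [-60.85917068  30.59222575] [58.47115229 30.62597071]
205 [-60.7250012   24.32998309] [58.3461861  24.36267702]
215 [-61.20813299  17.96493278] [58.37409521 17.99676899]
225 [-61.38693919  11.49478368] [58.40246555 11.52565876]
240 [-61.18641534   1.58668272] [58.36682917  1.61594367]
```

```bash
python3 - <<'E'
from h import *
d,e,T,cmd=pickle.load(open("t_hov.pkl","rb"))
I=cv2.resize(d["pixels"],None,fx=4,fy=4,interpolation=cv2.INTER_CUBIC).astype(int); g=I.max(2)
a=np.radians(-12.2);ux=np.array([np.cos(a),np.sin(a)]);uy=np.array([-ux[1],ux[0]])
def loc(u,v,z):
    p=onz(d,u,v,z)[:2]-T; return np.array([p@ux,p@uy])*1000
# vertical corner edges of tray: from base corner (z=0) to rim (z=.045)
for row in (172,173,174,175,176,177,178,179):
    xs=np.nonzero(g[row*4,195*4:375*4]<105)[0]+195*4
    print(row,xs.min()/4,xs.max()/4,loc(xs.min()/4,row,0).round(2),loc(xs.max()/4,row,0).round(2), (loc(xs.min()/4,row,0)+loc(xs.max()/4,row,0))[0]/2)
E
```

```text
172 205.5 361.25 [-63.03  37.36] [60.86 37.4 ] -1.0873789278070447
173 203.75 363.25 [-64.48  36.57] [62.5 36.6] -0.9870887514309246
174 201.25 365.25 [-66.52  35.77] [64.15 35.81] -1.1853678472723743
175 199.0 367.25 [-68.36  34.97] [65.79 35.01] -1.284298568957233
176 196.75 369.25 [-70.21  34.17] [67.44 34.21] -1.3833803697158444
177 195.25 371.25 [-71.46  33.37] [69.1  33.41] -1.1831715714837614
178 195.0 373.5 [-71.72  32.56] [70.95 32.6 ] -0.3832519669807013
179 195.0 374.75 [-71.77  31.76] [72.01 31.8 ] 0.11791208633974293
```

```bash
python3 - <<'E'
from h import *
d,e,T,cmd=pickle.load(open("t_hov.pkl","rb"))
a=np.radians(-12.2);ux=np.array([np.cos(a),np.sin(a)]);uy=np.array([-ux[1],ux[0]])
c=cmd+.0003*ux-.00055*uy; r=down(np.radians(-12.4))
bot.line_to([*c,.062],rot=r,max_speed=.03); bot.hold(.2)
f0=np.array(bot.current_contact_force()); print(f0,np.array(bot.current_ee_pos())-[*c,.062])
z=.062
while z>.056:
    z-=.0005; bot.line_to([*c,z],max_speed=.02); bot.hold(.05)
    f=np.array(bot.current_contact_force()); print(round(z,4),(f-f0).round(2),round(bot.current_ee_pos()[2],5))
    if f[2]-f0[2]>1.6: break
pickle.dump((c,z),open("pl.pkl","wb"));print(bot.current_clock())
E
```

```text
[-0.63782904  0.19323324 -1.59783689] [ 5.14243018e-05 -5.41435276e-05  5.90408412e-05]
0.0615 [ 1.68  0.06 -0.47] 0.06152
0.061 [ 0.34 -0.35 -0.6 ] 0.06098
0.0605 [ 0.09 -0.35 -0.59] 0.06045
0.06 [ 0.13  0.33 -0.21] 0.06
0.0595 [ 0.33 -0.64 -0.29] 0.05949
0.059 [ 0.83 -0.69  1.57] 0.05913
0.0585 [-1.68  1.15  8.28] 0.05913
15.8083
```

```bash
python3 - <<'E'
from h import *
c,z=pickle.load(open("pl.pkl","rb")); a=np.radians(-12.4)
bot.line_to([*c,.059],max_speed=.02)
bot.set_gripper(.5)
bot.line_to([*c,.25],max_speed=.2)
d=look(.4604,-.2428,-12.4,z=.22,off=.03,save="w_placed")
E
python3 - <<'E'
import cv2,numpy as np
a=cv2.imread("pics/w_placed.png")[150:260,215:355]
cv2.imwrite("pics/w_placed_z.png",cv2.resize(np.clip(a*2.0,0,255).astype(np.uint8),(763,600)))
E
```

```text
w_placed time 17.825 18.1667
```

View pics/w_placed_z.png

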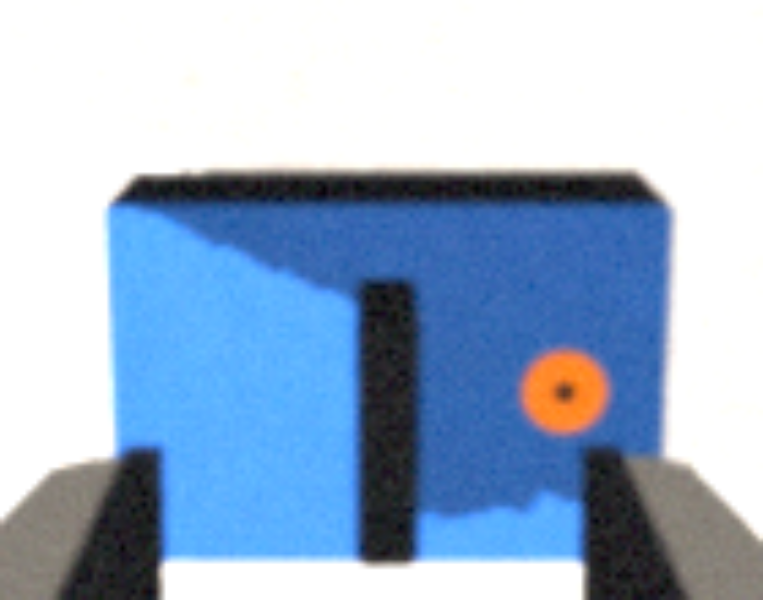

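The cover sits parallel on the rim, with an even black wall strip only on the near side. Now I'll measure the probe from two wrist views.

```bash
python3 - <<'E'
from h import *
look(.45,-.03,72,z=.30,off=.0,save="p1")
look(.45,-.03,72,z=.30,off=.09,save="p2")
for n in ("p1","p2"):
    a=cv2.imread(f"pics/{n}.png"); cv2.imwrite(f"pics/{n}g.png",np.clip(a*1.6,0,255).astype(np.uint8))
E
```

```text
p1 time 18.1667 19.275
p2 time 19.275 19.775
```

View pics/p1g.png

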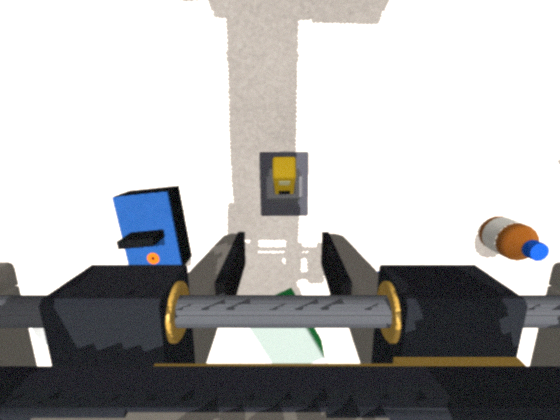

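View pics/p2g.png

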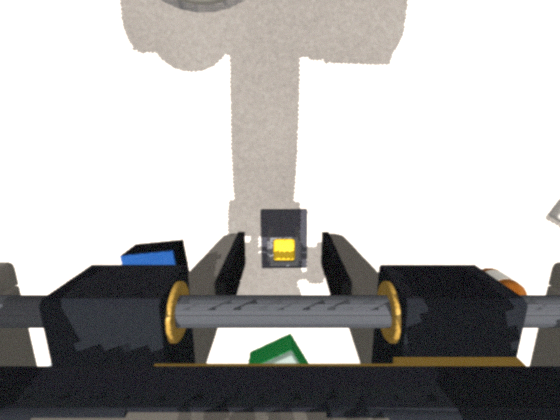

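```bash
python3 - <<'E'
from h import *
a=cv2.imread("pics/p1.png")[145:220,245:320]; b=cv2.imread("pics/p2.png")[200:275,245:320]
f=lambda q:cv2.resize(np.clip(q*1.8,0,255).astype(np.uint8),(400,400),interpolation=cv2.INTER_NEAREST)
cv2.imwrite("pics/pz.png",cv2.hconcat([f(a),f(b)]))
E
```

```text
(no output)
```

View pics/pz.png

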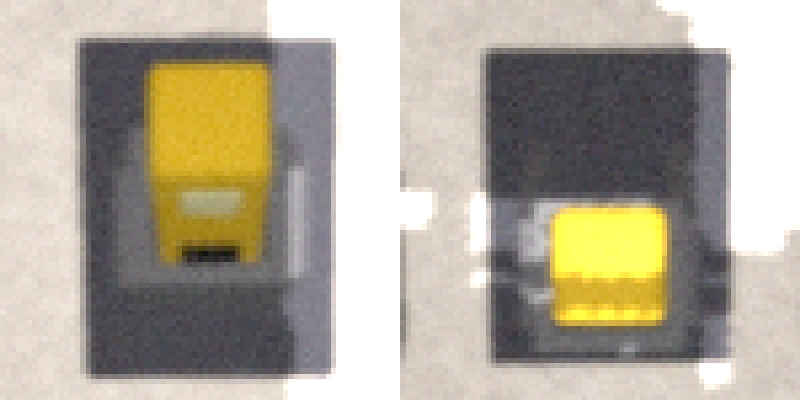

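```bash
python3 - <<'E'
from h import *
d1=pickle.load(open("p1.pkl","rb"));d2=pickle.load(open("p2.pkl","rb"))
t=tri([(d1,283.7,167.2),(d2,283.7,249.4)]); print("top",t,proj(d1,t),proj(d2,t))
# base corners, z=.01
k=lambda x,y,ox,oy:(x/5.333-.5+ox,y/5.333-.5+oy)
P=[onz(d1,*k(x,y,245,145),.01) for x,y in ((80,40),(334,42),(332,377),(87,378))]
Q=[onz(d2,*k(x-400,y,245,200),.01) for x,y in ((485,49),(729,49),(727,361),(491,361))]
for C in (P,Q):
    C=np.array(C); c=C.mean(0); hx=(C[2]+C[3]-C[0]-C[1])[:2]; w=(C[1]+C[2]-C[0]-C[3])[:2]
    print(c,np.linalg.norm(hx)/2,np.linalg.norm(w)/2,np.degrees(np.arctan2(hx[1],hx[0])),np.degrees(np.arctan2(w[1],w[0])))
    h=np.radians(-18);a=np.array([np.cos(h),np.sin(h)]);b=np.array([-a[1],a[0]]);v=(t-c)[:2];print("top in holster",v@a,v@b)
print(np.degrees(2*np.arctan2(*np.array(bot.current_tool_rot())[[1,0]])))
E
```

```text
top [ 0.41798    -0.01927629  0.16124849] [283.78644622 167.19982609] [283.61913461 249.40005044]
[ 0.45897628 -0.03256956  0.01      ] 0.09903307841312148 0.07266648423314948 -17.65889250096225 71.79570711684633
top in holster -0.04309762572896423 -2.58950337088373e-05
[ 0.45770951 -0.0320011   0.01      ] 0.10033537213848392 0.07305385859413553 -17.691070772420016 71.93050971518754
top in holster -0.041717201665689735 -0.00017507763788488303
71.92200892869594
```

```bash
cat >> h.py <<'E'
HY=np.radians(-17.8); hx=np.array([np.cos(HY),np.sin(HY),0]); hy=np.array([-hx[1],hx[0],0])
L=np.radians(20); A=-np.sin(L)*hx+np.array([0,0,np.cos(L)])
TOP=np.array([.418,-.0193,.161])+.0008*hy
RG=Ro.from_matrix(np.column_stack([hy,np.cross(-A,hy),-A])).as_rotvec()
E
python3 - <<'E'
from h import *
for s in (.06,-.051): print(bot.inverse_kinematics(TOP+s*A,RG))
bot.set_gripper(.6,30)
bot.goto(TOP+.06*A,RG)
d=cam("wrist","g0")
bot.line_to(TOP-.01*A,max_speed=.12)
d=cam("wrist","g1"); e=bot.current_ee_pos(); print(e-(TOP-.01*A),bot.current_clock())
E
```

```text
[-0.3464219  -0.69457358  2.31673517  0.01327502  1.17060225 -1.60956727]
[-0.3420058  -0.42265164  2.36737636  0.0142894   0.84801054 -1.60969724]
[ 0.00078921 -0.00027551  0.00133254] 21.4667
```

View pics/g1.png

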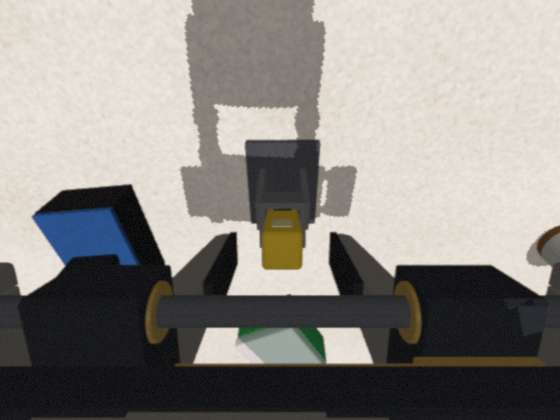

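The probe is centred between the fingers (columns 262-303, with finger tips at 237 and 331). I'll grasp it and draw it out along its axis.

```bash
python3 - <<'E'
from h import *
bot.line_to(TOP-.051*A,max_speed=.1); bot.hold(.1)
print(np.array(bot.current_contact_force()).round(2), bot.current_ee_pos()-(TOP-.051*A))
bot.set_gripper(0,30); print(bot.current_opening()*92,np.array(bot.current_contact_force()).round(2))
bot.line_to(TOP-.02*A,max_speed=.06)
print(bot.current_opening()*92,np.array(bot.current_contact_force()).round(2))
bot.line_to(TOP+.07*A,max_speed=.12)
print(bot.current_opening()*92,np.array(bot.current_contact_force()).round(2),bot.current_clock(),bot.current_ee_pos())
for n in ("wrist","scene","top"):
    d=cam(n,"ex_"+n); pickle.dump(d,open("ex_"+n+".pkl","wb"))
E
```

```text
[-0.27 -0.8   0.83] [ 0.00056674 -0.00015756  0.00107602]
23.84521065433336 [-0.2   0.7   1.01]
24.32841496357637 [ 0.61 -0.8  -1.8 ]
23.80052859349062 [ 0.19 -0.14 -1.02] 24.2667 [ 0.39507949 -0.01111427  0.225729  ]
```

View pics/ex_wrist.png

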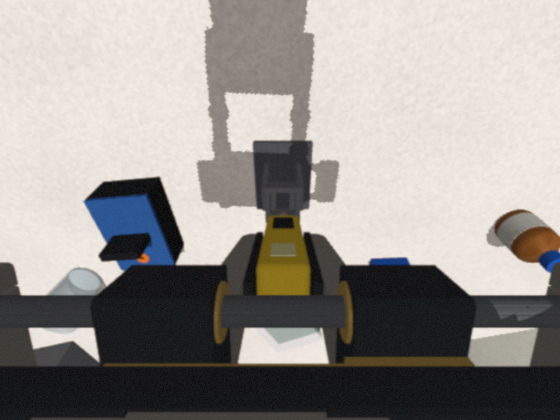

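View pics/ex_scene.png

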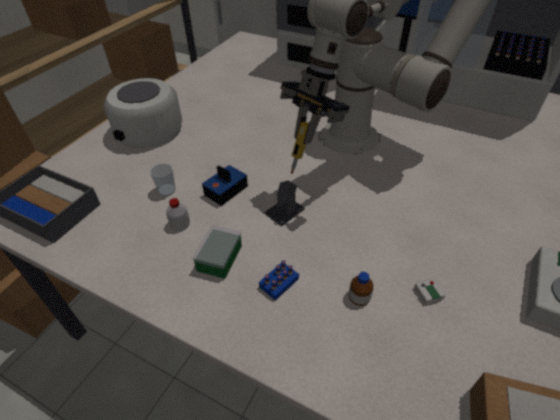

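```bash
python3 - <<'E'
from h import *
c,z=pickle.load(open("pl.pkl","rb")); a=np.radians(-12.3); ux=np.array([np.cos(a),np.sin(a)]); uy=np.array([-ux[1],ux[0]])
s1=c+.038*ux
d=pickle.load(open("w_placed.pkl","rb")); I=cv2.resize(d["pixels"],None,fx=4,fy=4,interpolation=cv2.INTER_CUBIC).astype(int)
m=((I[...,2]-I[...,0]>60)*255).astype(np.uint8); m[:205*4]=0; m[240*4:]=0; m[:,:300*4]=0;m[:,335*4:]=0
q=max(cv2.findContours(m,0,1)[0],key=cv2.contourArea);(x,y),_,_=cv2.fitEllipse(q)
s2=onz(d,(x+.5)/4-.5,(y+.5)/4-.5,.051)[:2]; print(s1,s2,"corr",s2+.0008*ux)
S=(s1+s2+.0008*ux)/2; pickle.dump(S,open("S.pkl","wb"))
r=down(np.radians(72.2)); p=bot.current_ee_pos()
bot.goto([p[0],p[1],.27],r)
bot.goto([*S,.27],r)
bot.line_to([*S,.172],max_speed=.12); bot.hold(.2)
e=np.array(bot.current_ee_pos()); print(e[:2]-S,e[2],np.array(bot.current_contact_force()).round(2),bot.current_clock())
for n in ("wrist","scene","top"):
    d=cam(n,"hv_"+n); pickle.dump(d,open("hv_"+n+".pkl","wb"))
cv2.imwrite("pics/hvz.png",cv2.hconcat([cv2.resize(cv2.imread("pics/hv_scene.png")[130:210,180:260],(400,400),interpolation=2),cv2.resize(cv2.imread("pics/hv_top.png")[205:285,325:405],(400,400),interpolation=2)]))
E
```

```text
[ 0.49801876 -0.25064323] [ 0.49721007 -0.25221809] corr [ 0.49799171 -0.25238851]
[ 0.00047387 -0.00037434] 0.17294114328198187 [-0.28  0.12 -1.76] 27.0917
```

View pics/hvz.png

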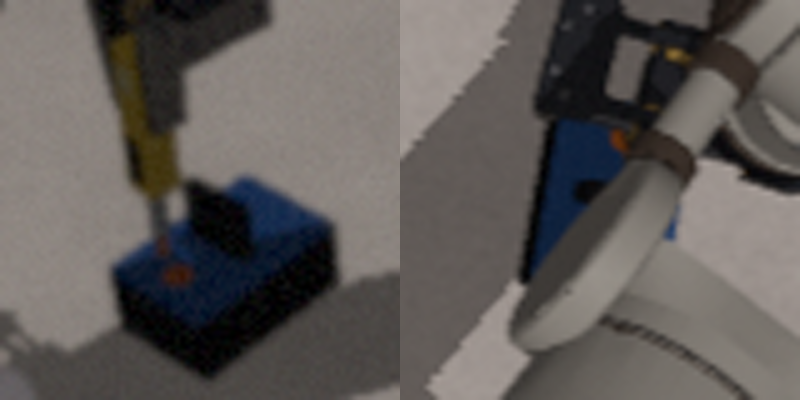

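View pics/hv_wrist.png

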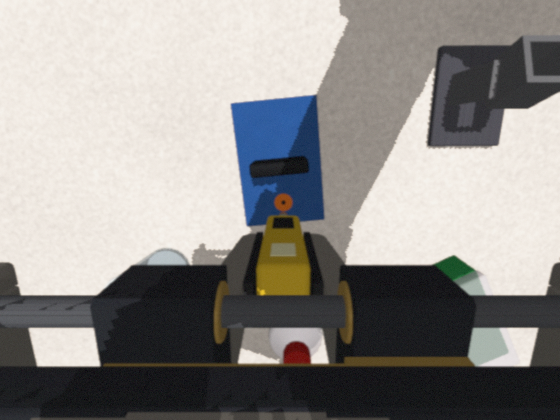

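```bash
python3 - <<'E'
from h import *
S=pickle.load(open("S.pkl","rb"))
a=cv2.imread("pics/hv_wrist.png")[190:265,245:320]
cv2.imwrite("pics/hvw.png",cv2.resize(np.clip(a*1.8,0,255).astype(np.uint8),(600,600),interpolation=0))
d=pickle.load(open("hv_wrist.pkl","rb")); I=cv2.resize(d["pixels"],None,fx=4,fy=4,interpolation=cv2.INTER_CUBIC).astype(int)
m=((I[...,2]-I[...,0]>60)*255).astype(np.uint8); m[:190*4]=0; m[213*4:]=0; m[:,:270*4]=0;m[:,300*4:]=0
q=max(cv2.findContours(m,0,1)[0],key=cv2.contourArea);(x,y),ax,_=cv2.fitEllipse(q)
u,v=(x+.5)/4-.5,(y+.5)/4-.5
print("spot px",u,v,ax,"world",onz(d,u,v,.051))
ds=pickle.load(open("hv_scene.pkl","rb"))
for X in ([*S,.0739],[*S,.051]): print((proj(ds,X)-[180,130])*5+2.5)
E
```

```text
spot px 282.9479064941406 201.94273376464844 (66.84490966796875, 67.91914367675781) world [ 0.49725799 -0.25150222  0.051     ]
[176.53882795 248.55334043]
[181.3797635  276.93232348]
```

View pics/hvw.png

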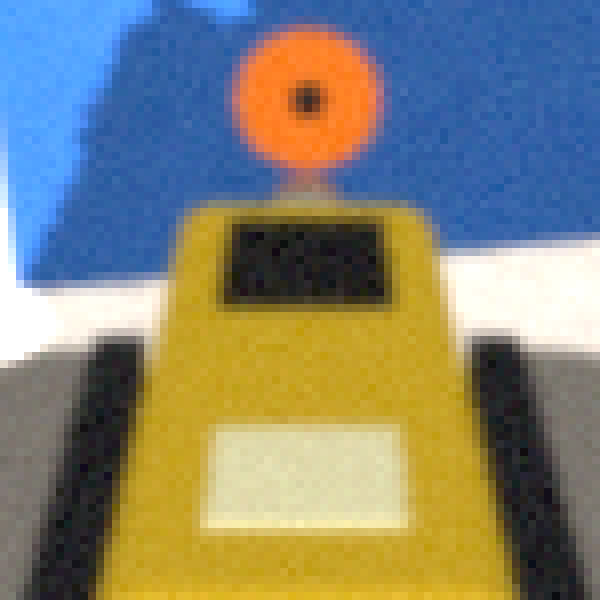

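```bash
python3 - <<'E'
from h import *
S=pickle.load(open("S.pkl","rb"))
d=pickle.load(open("hv_wrist.pkl","rb")); ds=pickle.load(open("hv_scene.pkl","rb"))
t=ty(np.radians(72.2)); tx=np.array([-t[1],t[0],0])
e=np.array([S[0]+.00047,S[1]-.00037,.1729])
E1=onz(d,245+310/8-.5,190+205/8-.5,.1239); ax=E1+.012*t
sp=onz(d,282.95,201.94,.051)
for n,p in (("axis@handle bottom",ax),("spot",sp)): print(n,((p-e)@tx)*1000,((p-e)@t)*1000)
# foot: visible near top rim? foot end front lower point
F=onz(d,245+308/8-.5,190+172/8-.5,.0739); print("if foot front lower edge at row172",(F-e)@tx*1000,(F-e)@t*1000+4)
cv2.imwrite("pics/hvs.png",cv2.resize(np.clip(cv2.imread("pics/hv_scene.png")[140:190,190:240]*2.,0,255).astype(np.uint8),(600,600),interpolation=0))
for X in (e-[0,0,.099],e-[0,0,.081],e-[0,0,.049],e+[0,0,.03],[*S,.051],[*sp]): print(((proj(ds,X)-[190,140])+.5)*12)
E
```

```text
axis@handle bottom 0.22871281162145177 4.490825541227293
spot -0.004719417324229159 -1.2790620700859112
if foot front lower edge at row172 0.045562404520086565 6.174148027408085
[301.42409904 477.18061361]
[292.04696719 422.35680559]
[274.87703082 321.97202798]
[229.52916284  56.84375113]
[315.3114324  544.63757634]
[317.01864104 542.92764418]
```

View pics/hvs.png

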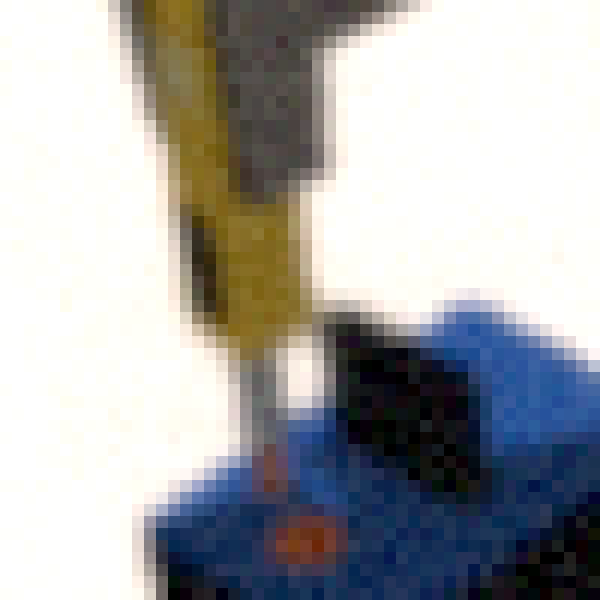

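```bash
python3 - <<'E'
from h import *
S=pickle.load(open("S.pkl","rb"))
d=pickle.load(open("hv_wrist.pkl","rb"))
t=ty(np.radians(72.2)); tx=np.array([-t[1],t[0],0]); e=np.array([S[0]+.00047,S[1]-.00037,.1729])
I=cv2.resize(d["pixels"],None,fx=8,fy=8,interpolation=cv2.INTER_CUBIC).astype(int)
Y=(I[...,2]-I[...,0])
P=[]
for row in (219,222,226,230,240,246,252,258,262):
    r=Y[row*8+4]; xs=np.nonzero(r[255*8:312*8]>55)[0]+255*8
    l,rr=(xs.min()+.5)/8-.5,(xs.max()+.5)/8-.5
    z=300.376*.024/(rr-l); u=(l+rr)/2
    pc=np.array([(u-d["cx"])/d["fx"],(row-d["cy"])/d["fy"],1])*z
    X=d["R"].T@(pc-d["t"])-e; P.append([X@tx,X@t,X[2]]); print(row,l,rr,np.round(np.array(P[-1])*1000,2))
P=np.array(P); f=np.polyfit(P[:,2],P[:,1],1); g=np.polyfit(P[:,2],P[:,0],1)
print("lean deg in tool y",np.degrees(np.arctan(f[0])),"in x",np.degrees(np.arctan(g[0])),"axis y at handle bottom, foot:",(np.polyval(f,[-.05,-.1])+.012)*1000)
print(Ro.from_rotvec(bot.current_tool_rot()).as_matrix().round(4))
E
```

```text
219 267.6875 297.8125 [ -0.16  -1.69 -58.57]
222 266.9375 298.8125 [ -0.05  -3.13 -45.4 ]
226 265.9375 299.8125 [ -0.05  -4.19 -31.91]
230 265.0625 300.6875 [ -0.05  -4.7  -21.27]
240 262.0625 303.4375 [-0.11 -7.84  6.93]
246 260.9375 304.8125 [-0.03 -8.06 17.09]
252 259.5625 306.0625 [-0.06 -8.43 26.56]
258 258.1875 307.4375 [-0.06 -8.9  35.36]
262 257.3125 308.0625 [-0.12 -8.81 39.84]
lean deg in tool y -4.266844676216167 in x 0.01166625442928784 axis y at handle bottom, foot: [ 9.27485435 13.00527745]
[[ 3.057e-01  9.521e-01  5.000e-04]
 [ 9.521e-01 -3.057e-01 -4.000e-04]
 [-3.000e-04  6.000e-04 -1.000e+00]]
```

The wrist view suggests the probe sits off-axis in the fingers. The handle bottom is about +4.5 mm along tool y and there may be a lean, because the pocket has play. I'll hold it closer to the scene camera, side-on, in two half-turned poses to measure this without bias.

```bash
python3 - <<'E'
from h import *
S=pickle.load(open("S.pkl","rb"))
ds=pickle.load(open("hv_scene.pkl","rb")); print("cam",-ds["R"].T@ds["t"])
P=None
for p in ([.55,.05,.5],[.55,.05,.45],[.5,.0,.45],[.5,0,.4]):
    a=bot.inverse_kinematics(p,down(np.radians(28.6)));b=bot.inverse_kinematics(p,down(np.radians(-151.4)))
    print(p,a is not None and a.round(2) if a is not None else None,None if b is None else b.round(2))
    if P is None and a is not None and b is not None: P=p
print(P)
e=bot.current_ee_pos(); bot.line_to([e[0],e[1],.27],max_speed=.2)
for i,y in enumerate((28.6,-151.4)):
    bot.goto(P,down(np.radians(y))); bot.hold(.15)
    d=cam("scene",f"in{i}"); e=np.array(bot.current_ee_pos()); pickle.dump((d,e,y),open(f"in{i}.pkl","wb"))
    print(e,bot.current_clock(),Ro.from_rotvec(bot.current_tool_rot()).as_matrix()[:,2])
    u,v=proj(d,e-[0,0,.04]).astype(int); print(u,v)
    cv2.imwrite(f"pics/inz{i}.png",cv2.resize(d["pixels"][max(v-60,0):v+60,u-40:u+40],(480,720)[::1] if False else (400,600),interpolation=0))
a=cv2.hconcat([cv2.imread("pics/inz0.png"),cv2.imread("pics/inz1.png")]); cv2.imwrite("pics/inz.png",np.clip(a*1.6,0,255).astype(np.uint8))
E
```

```text
cam [1.22047874 0.36613925 0.8649582 ]
[0.55, 0.05, 0.5] [-0.13  0.1   1.11 -0.    1.93 -0.63] [-0.13  0.1   1.11 -0.    1.93  2.51]
[0.55, 0.05, 0.45] [-0.13  0.07  1.24 -0.    1.83 -0.63] [-0.13  0.07  1.24 -0.    1.83  2.51]
[0.5, 0.0, 0.45] [-0.24 -0.07  1.38 -0.    1.83 -0.74] [-0.24 -0.07  1.38 -0.    1.83  2.4 ]
[0.5, 0, 0.4] [-0.24 -0.09  1.49 -0.    1.74 -0.74] [-0.24 -0.09  1.49 -0.    1.74  2.4 ]
[0.55, 0.05, 0.5]
[0.55002426 0.0493249  0.49916101] 29.5083 [-1.46230042e-03  1.18363159e-04 -9.99998924e-01]
299 92
[0.55000816 0.04998206 0.49999108] 32.3583 [ 8.57729705e-06 -2.63721219e-05 -1.00000000e+00]
299 92
```

View pics/inz.png

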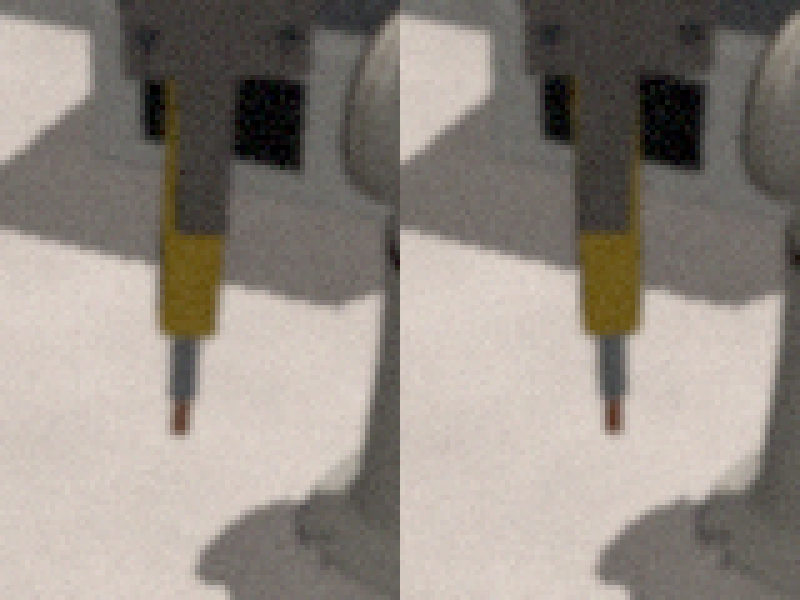

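```bash
python3 - <<'E'
from h import *
C=[]
for i in (0,1):
    d,e,y=pickle.load(open(f"in{i}.pkl","rb")); I=cv2.GaussianBlur(d["pixels"],(0,0),.6).astype(float)
    u0,v0=proj(d,e-[0,0,.04]).astype(int); ctr=proj(d,e)[0]
    F=I.sum(2); rows={}
    for r in list(range(v0-10,v0+6))+list(range(v0+9,v0+19))+list(range(v0+21,v0+26)):
        if r<v0+7: s=(I[r,:,2]-I[r,:,0])
        else: s=-(F[r]-np.median(F[r,u0-38:u0-18]))
        s=s[u0-16:u0+12] if i==0 else s[u0-12:u0+16]
        b=u0-16 if i==0 else u0-12
        h=s.max()*.5; k=np.nonzero(s>h)[0]; l,q=k.min(),k.max()
        L_=l-(s[l]-h)/(s[l]-s[l-1]); R_=q+(s[q]-h)/(s[q]-s[q+1]) if q+1<len(s) else q
        rows[r]=(b+(L_+R_)/2,R_-L_)
    C.append((rows,d,e,v0))
out=[]
for r in C[0][0]:
    a,b=C[0][0][r],C[1][0][r]
    d=C[0][1]; e=C[0][2]
    # height: ray vs vertical plane through tcp; use depth of TCP approx
    c,rr=ray(d,(a[0]+b[0])/2,r); k=((e-c)[:2]@rr[:2])/(rr[:2]@rr[:2]); z=(c+k*rr)[2]-e[2]; dep=(d["R"]@(c+k*rr)+d["t"])[2]
    off=(b[0]-a[0])/2*dep/d["fx"]*1000; out.append((z*1000,off)); print(r,round(z*1000,1),round(off,2),round(a[1],2),round(b[1],2))
o=np.array(out); f=np.polyfit(o[:,0],o[:,1],1); print("lean",np.degrees(np.arctan(f[0])),"off at foot(-99)",np.polyval(f,-99),"grasp +19",np.polyval(f,19))
E
```

```text
82 -16.8 3.52 12.0 12.05
83 -18.9 3.61 11.83 12.08
84 -21.1 3.57 11.95 11.84
85 -23.2 3.72 11.88 11.61
86 -25.4 3.87 11.8 11.58
87 -27.5 3.96 11.82 11.54
88 -29.7 4.16 11.91 11.46
89 -31.9 4.23 11.57 11.46
90 -34.0 4.29 11.22 11.3
91 -36.2 4.39 11.09 11.23
92 -38.4 4.35 11.4 11.37
93 -40.6 4.53 11.71 11.61
94 -42.8 4.77 11.54 11.68
95 -45.1 4.93 11.43 11.73
96 -47.3 4.87 11.53 11.48
97 -49.5 4.7 11.3 11.25
101 -58.6 5.39 5.84 5.81
102 -60.9 5.55 5.79 5.69
103 -63.2 5.65 5.63 5.67
104 -65.5 5.71 5.55 5.73
105 -67.8 5.78 5.55 5.69
106 -70.1 5.87 5.5 5.73
107 -72.4 6.04 5.53 5.76
108 -74.8 6.22 5.53 5.62
109 -77.1 6.31 5.49 5.45
110 -79.5 6.39 5.35 5.11
113 -86.6 6.63 3.75 3.55
114 -89.0 6.8 3.65 3.45
115 -91.4 6.93 3.67 3.44
116 -93.8 7.04 3.68 3.39
117 -96.3 7.1 3.64 3.44
lean -2.636455953648319 off at foot(-99) 7.260020605297244 grasp +19 1.8264343386102357
```

The half-turn pair gives a clean result: the probe leans 2.6° in the hand and the foot is about 7 mm along +tool y. I'll correct the tool pose for both and approach the spot.

```bash
cat >> h.py <<'E'
LEAN=np.radians(2.6); FT=np.array([0,.0070,.099]); SP=np.array([.498,-.2507])
def ppose(foot,yawdeg):
    R=Ro.from_rotvec(down(np.radians(yawdeg)))*Ro.from_euler("x",LEAN)
    return np.asarray(foot)-R.apply(FT), R.as_rotvec()
def footnow():
    R=Ro.from_rotvec(bot.current_tool_rot()); return np.array(bot.current_ee_pos())+R.apply(FT), R.apply([0,np.sin(LEAN),np.cos(LEAN)])
E
python3 - <<'E'
from h import *
Y=-108
p,r=ppose([*SP,.15],Y); print(p,bot.inverse_kinematics(p,r).round(2))
bot.goto(p,r)
p,r=ppose([*SP,.060],Y); bot.line_to(p,max_speed=.12); bot.hold(.2)
f,ax=footnow(); print(f-[*SP,.060],ax,np.array(bot.current_contact_force()).round(2),bot.current_clock())
for n in ("wrist","scene"):
    d=cam(n,"k_"+n); pickle.dump((d,f),open("k_"+n+".pkl","wb"))
z=cv2.resize(cv2.imread("pics/k_scene.png")[130:190,190:250],(480,480),interpolation=0)
z2=cv2.resize(cv2.imread("pics/k_wrist.png")[180:260,245:325],(320,480)[::-1] if 0 else (320,320),interpolation=0); z2=cv2.copyMakeBorder(z2,0,160,0,0,0)
cv2.imwrite("pics/kz.png",np.clip(cv2.hconcat([z,z2])*1.8,0,255).astype(np.uint8))
E
```

```text
[ 0.50037941 -0.25147312  0.24921563] [-0.69  0.06  1.64  0.02  1.4   1.19]
[ 0.00064952 -0.00051698  0.00099364] [ 0.00139578 -0.00114751 -0.99999837] [-0.8   1.28 -1.99] 34.925
```

View pics/kz.png

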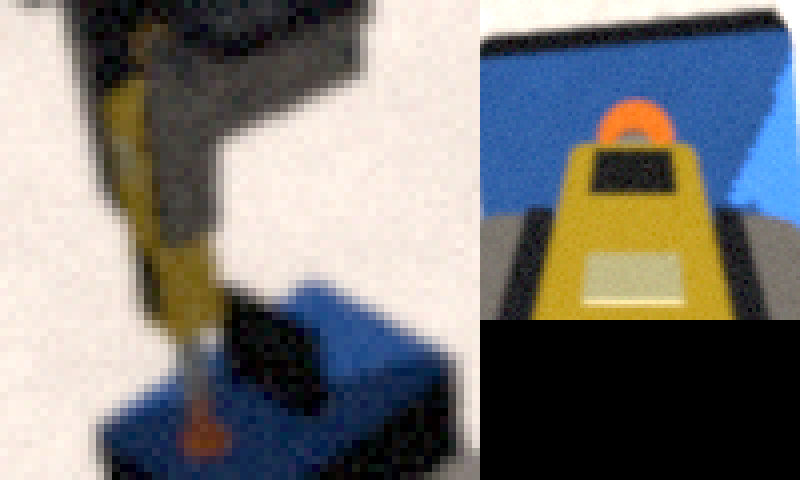

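View pics/k_wrist.png

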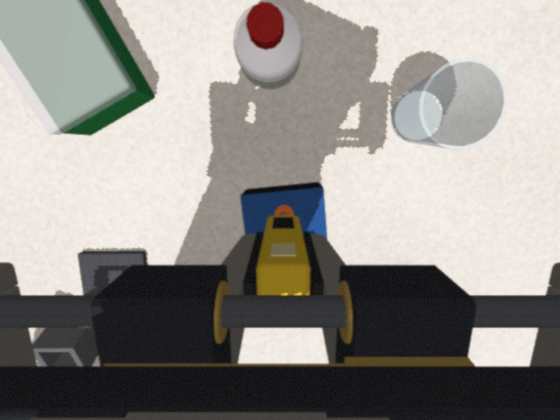

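The foot is over the spot: in the scene zoom it is at (203,405) with the spot at (206,437), directly below as expected. Now I'll lower slowly while reading the force.

```bash
python3 - <<'E'
from h import *
Y=-108
def F(n=6):
    q=[]
    for i in range(n): q.append(bot.current_contact_force()); bot.hold(.02)
    return np.mean(q,0)
p,r=ppose([*SP,.056],Y); bot.line_to(p,rot=r,max_speed=.03); f0=F(10); print(f0, footnow()[0]-[*SP,.056])
z=.056
while z>.045:
    z-=.001; p,r=ppose([*SP,z],Y); bot.line_to(p,rot=r,max_speed=.03); f=F()-f0
    print(round(z,4),f.round(2),(footnow()[0]-[*SP,z]).round(5))
    if f[2]>2.7: break
pickle.dump((z,f0),open("zf.pkl","wb")); print(bot.current_clock())
E
```

```text
[ 0.05231259  0.05095756 -0.73840595] [ 2.36001488e-05 -3.02067317e-05  8.12382555e-06]
0.055 [-0.12 -0.1  -0.71] [ 1.e-05 -1.e-05  1.e-05]
0.054 [ 0.11 -0.22 -0.47] [-2.e-05 -0.e+00 -1.e-05]
0.053 [ 0.16  0.22 -0.44] [-2.e-05  1.e-05 -1.e-05]
0.052 [-0.15  0.06 -0.19] [-0.e+00  2.e-05 -3.e-05]
0.051 [ 0.29 -0.28  0.86] [ 0.00021 -0.00015  0.00024]
0.05 [ 0.81 -0.18  1.47] [ 0.00019 -0.00017  0.00017]
0.049 [ 0.73 -0.15  1.75] [ 0.00015 -0.00017  0.00012]
0.048 [ 0.71 -0.6   2.23] [ 0.00012 -0.00011  0.0001 ]
0.047 [ 1.   -0.45  2.19] [ 1.2e-04 -1.1e-04  8.0e-05]
0.046 [ 1.43 -0.85  2.85] [ 1.e-04 -9.e-05  8.e-05]
38.975
```

```bash
python3 - <<'E'
from h import *
z,f0=pickle.load(open("zf.pkl","rb"))
q=[]
for i in range(25): q.append(bot.current_contact_force()); bot.hold(.03)
q=np.array(q); print("abs",q.mean(0),q.std(0)/5,"vs f0",(q.mean(0)-f0)); f,ax=footnow(); print(f,ax,bot.current_opening()*92,bot.current_clock())
for n in ("wrist","scene"): cam(n,"m_"+n)
z=cv2.resize(cv2.imread("pics/m_scene.png")[130:190,190:250],(480,480),interpolation=0)
z2=cv2.resize(cv2.imread("pics/m_wrist.png")[180:260,235:335],(320,256),interpolation=0); z2=cv2.copyMakeBorder(z2,0,224,0,0,0)
cv2.imwrite("pics/mz.png",np.clip(cv2.hconcat([z,z2])*1.8,0,255).astype(np.uint8))
E
```

```text
abs [ 1.07194441 -0.96763997  1.96547705] [0.08780662 0.07720034 0.1205708 ] vs f0 [ 1.01963182 -1.01859753  2.703883  ]
[ 0.49807686 -0.25077367  0.04605527] [ 1.68643529e-04 -1.42587735e-04 -9.99999976e-01] 23.67451525287234 39.8083
```

View pics/mz.png

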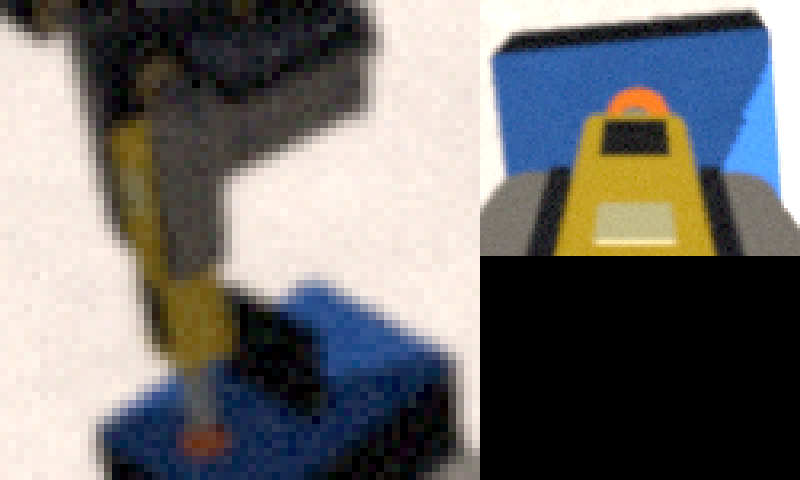

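View pics/m_scene.png

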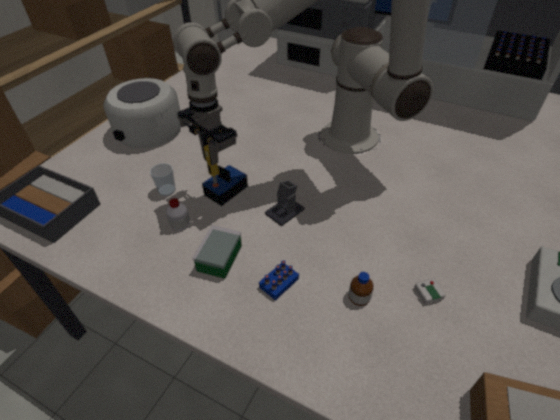

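```bash
python3 - <<'E'
from h import *
bot.hold(.3); print(np.array(bot.current_contact_force()).round(2),bot.current_clock()); print(bot.job_done())
E
```

```text
[ 2.04 -1.14  1.81] 40.2083
the job is handed in; nothing more can be done
None
```

I closed the tray and handed the job in at about 40 s (limit 58 s), with the probe still held upright and pressing on the orange test spot.

**Cover**
- I set it down on contact, pressing about 8 N at most before backing off, and let go.
- The wrist pictures after release and at the end show it parallel on the rim with even edges on the sides in view. I did not look at the far edge separately.

**Probe**
- It sat crooked in my grip: 2.6° lean, with the foot about 7 mm off the gripper axis. Two half-turned scene-camera views gave these figures, and I corrected the tool pose for both.
- By the arm readings, the foot ended within about 0.1 mm of my spot estimate and the probe within about 0.02° of upright. In the pictures the foot is on the spot. Both estimates come from the cameras, so the true error is more like 1 mm.

**Press depth**
- The net push is about 3.1 N, allowing for an unpressed reading of about -1.1 N. Arm travel suggests the foot is 5 to 6 mm in; the target was 6 mm and 3 N.
- The force reading is noisy by a few tenths of a newton. Against the first baseline, taken just before contact, it gave 2.7 N rather than 3.1 N. There was also a sideways reading of 1.5 to 2.3 N on the foot.

**Other things on the bench**
- In the last scene picture they appear to be where they started. I compared this by eye only.

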